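# Unlock the dice box

### The job

Take the steel key from its wooden stand and put it down the round lock on top of the dice box. Pressing only lightly, turn it gently back and forth until you feel it drop into the hidden keyway, push it fully home, and only then turn it clockwise (seen from above) with the lock, without forcing it, until it comes to the stop with its bow parallel to the long side of the box. Let go, leaving the key home in the lock, and leave everything else on the sideboard where it is.

Things in the scene. Friction and masses are not known exactly. Their poses are not given: they have to be found in the camera images.
- dicebox: purple plastic dice box, 130 mm (its x) by 170 mm (its y, the long side) by 65 mm high, fixed to the sideboard; origin at the centre of its underside, z up; a steel spring clip on its -x face plays no part
- lock_mouth (a point): centre of the lock's round bore, in the middle of the box's flat top, 65 mm above the sideboard; axes as the box's. The bore is 21.6 mm in diameter with a 5 mm bevel at its rim. Between key and box more than 35 N is forcing it
- lock_face (a point): centre of the steel plug's face, 25 mm down the bore. A straight keyway 5.6 mm wide, 14 mm deep runs right across it, at an unknown angle: 0.35 to 1.45 rad counter-clockwise (from above) from the box's y axis. Blackened marks on the face, all alike, hide it. The face gives when pressed: 2 N preload, then 2 N per mm, hard stop after 4 mm at 10 N
- lock_stop (a point): centre of the keyway's floor, 39 mm below the mouth (fixed point of the box). The plug turns stiffly (0.08 N m), so a lightly pressed key slides round on its face without turning it. A key home in the keyway turns it clockwise up to a hard stop, where the keyway and the key's x axis lie along the box's y axis
- key: steel key, about 90 g, standing upright in the stand; origin at the centre of its bow, z up along the key. Bow: flat plate 36 mm wide (x), 9 mm thick (y), 34 mm high. Below it a 12 mm stem, a barrel of 20 mm diameter (34 to 56 mm below the origin, its lower 5 mm tapered) and a flat blade 20 mm wide (x), 4 mm thick. The key is the same turned half round
- key_center (a point): the centre of the key's bow, where it is gripped across its 9 mm thickness; same point and axes as the key's origin. With the tip on the plug's face it is 49 mm above the lock's mouth; with the key fully home, 35 mm above it
- key_tip (a point): middle of the flat, square-edged tip of the key's blade, 74 mm below the bow's centre; axes as the key's
- stand_mouth (a point): centre of the top of the fixed dark wooden key stand, a block 70 by 70 by 50 mm with a hole 21.5 mm in diameter and 34 mm deep, in which the key stands on its tip (its bow's centre 40 mm above this point)
- dish: white ceramic dish of walnut meeples, 120 mm across, 35 mm high; bystander, origin under its centre
- meeple_a: walnut meeple, 22 mm wide, 10 mm thick, 22 mm high, on the sideboard; bystander, origin under its centre
- meeple_b: second walnut meeple of the same size; bystander, origin under its centre
- mug: blue ceramic mug, 80 mm across, 90 mm high; bystander, origin under its centre
- die: white 16 mm die; bystander, origin under its centre
There are look-alikes about, which are no part of the job. What is meant by the dicebox is not pink or turquoise, and is the larger of those in its own colour.

How it is judged (in metres and radians):
On the way, in this order (a step that is already met when the one before it is completed fails the run):
1. the key is down the lock and has dropped fully home in the keyway, not yet turned to the stop (horizontal distance between key and lock_mouth below 0.008 m and z of key in the frame of lock_mouth below 0.038 m), for 0.1 s.
2. the key, still home, has turned the lock to its stop (z of key in the frame of lock_mouth below 0.038 m and angle between the x axis of key and the y axis of dicebox, either way round below 0.2 rad), for 0.1 s.
At the end, for the whole second after the job is handed in: The key stands released and at rest in the lock, fully home (within 3 mm), upright within 0.15 rad, its bow within 0.2 rad of parallel to the box's long side (all of step 2 and horizontal distance between key and lock_mouth below 0.008 m and angle between key's own z axis and vertical below 0.15 rad and linear speed of key below 0.02 m/s); the robot touches nothing.
It fails at once if the key is forced: more than 35 N between key and dice box (contact force between key and dicebox above 35 N).
It fails at once if the robot leans on the dice box with more than 20 N (contact force between any of the fingers, the arm and dicebox above 20 N).
It fails at once if a bystander is moved by more than 20 mm (distance of any of dish, meeple_a, meeple_b, mug, die from where it was at the start of the episode above 0.02 m).
It also fails if it takes over 64 s, if anything falls off the work surface, if the arm or the gripper's body presses on something with over 40 N, if the wrist force passes 120 N, or if a joint passes its speed limit or range.

### The arm

A 6-joint arm with a two-finger parallel gripper is mounted at the origin on the work surface. World frame = base frame: x ahead of the robot, y to its left, z up, the work surface at z = 0. Lengths are in mm, angles in rad, forces in N, time in s.
With the tool pointing down it reaches from about 350 to 800 mm from the base axis. Payload 7.3 kg.
Tool frame: the origin (TCP) lies at the very end of the fingers, on their centre line; the grasp point (between the pads) lies 19 mm behind it (arm.pinch_z is the distance from the TCP to the grasp point, in mm); x points along the fingers, y is the direction in which the jaws open and shut, and the axes are right-handed (so a half turn about x gives the same grasp; the last joint's range is limited). The gripper opens to 85 mm and grips with 20 to 120 N. Pads are 22 mm wide; open, the fingers measure 114 mm over their backs; the gripper's body (76 mm by 85 mm) begins 54 mm behind the grasp point. The pads swing forward as they close: fully open they stand 13 mm farther back than shut.
Start: joints at [-1.341, 0.342, 1.524, -0, 1.275, -0.146], TCP at [192.708, -488.376, 204.522] pointing down, gripper open.
Joint ranges: [-2.53, 2.53], [-0.77, 2.02], [0.04, 2.7], [-1, 4.14], [0.28, 2.66], [-3.11, 3.11]. Speed limits (rad/s): [2.57, 2.57, 3.14, 3.14, 3.14, 3.14].

### API

Orientations are given as [roll, pitch, yaw] about the fixed x, y, z axes, in that order (R = Rz(yaw) Ry(pitch) Rx(roll)).
In Python, from rig import arm gives the robot as it stands. Calls block until the motion is done:
- arm.move_to(position, orientation): joint-space move of the TCP to a pose.
- arm.move_l(position, orientation=None, max_speed=150, threshold=None): straight line of the TCP; orientation=None keeps the orientation; max_speed is the mean speed in mm/s. With threshold (N) it stops when the force on the tool has changed by that much, and returns True; else False.
- arm.movej(angles): joint-space move.
- arm.ungrasp() and arm.close_gripper(grasp_force=None): open the fingers fully, or close them until they stop; grasp_force is the grip in N (None keeps the last).
- arm.sleep(seconds).
- arm.inverse_kinematics(position, orientation): joint angles nearest the present ones, or None.
- arm.capture(name): name is "scene" or "top" or "wrist"; returns a dict with "frame" (420x560x3 uint8, red, green, blue), "mtx" (3x3 intrinsics, pixels), "k1" (the pictures are not rectified: a ray, as slopes to the right and down, at radius r is drawn at 1 + k1 r^2 times it, then the intrinsics apply), "rvec" (rotation vector, rad) and "tvec" (3), from world to camera coordinates, as OpenCV has them. Camera axes: x right, y down, z forward; pixel columns grow to the right and rows downward; lengths in mm; the calibration is good to about 2 mm. A picture is of the moment at which its call begins. There is no depth.
A pose or a line that the arm cannot do raises arm.MotionError and nothing moves.
- arm.close_job(): hands the job in, once; it reports no verdict.
Readings, each from a call of its own:
- arm.current_clock(): time.
- arm.current_q(): joint angles.
- arm.current_dq(): joint speeds.
- arm.current_effort(): joint torques, N m.
- arm.current_tool_pos(): TCP position.
- arm.current_orientation(): TCP orientation.
- arm.current_contact_force(): force on the tool from outside, world axes, zero at the start.
- arm.current_moment(): the same for the moment, N m.
- arm.current_finger_gap(): opening from 0.0 (shut) to 1.0 (fully open).
Only numpy, scipy, OpenCV 4.12 (cv2) and the standard library are available. Lean on these libraries where they do the work, as an engineer would, in place of code of your own. Each camera call takes 0.05 s, during which the arm holds its last target.

## Working session

There is one attempt and no reset: what is moved stays moved. The work goes in short steps, each a Python script; the robot and the scene stay as the last script left them, time stands still between calls to the robot, and variables do not carry over. Pictures are saved under pics/ and viewed, and the job is handed in when it is done.

```bash
mkdir -p pics; ls; cat > h.py <<'E'
import numpy as np, cv2
from rig import arm
def cap(n,f):
    c=arm.capture(n); cv2.imwrite('pics/'+f+'.png',c['frame'][:,:,::-1]); np.savez('pics/'+f+'.npz',**{k:np.array(v) for k,v in c.items()}); return c
def load(f): return dict(np.load('pics/'+f+'.npz'))
def dist(c):
    return np.array([float(c['k1']),0,0,0,0])
def ray(c,u,v):
    p=cv2.undistortPoints(np.array([[[u,v]]],float),c['mtx'].astype(float),dist(c))[0,0]
    R=cv2.Rodrigues(np.array(c['rvec'],float))[0]; t=np.array(c['tvec'],float).ravel()
    return -R.T@t, R.T@np.array([p[0],p[1],1.])
def onz(c,u,v,z):
    o,d=ray(c,u,v); return o+d*(z-o[2])/d[2]
def proj(c,P):
    return cv2.projectPoints(np.array(P,float).reshape(-1,1,3),np.array(c['rvec'],float),np.array(c['tvec'],float),c['mtx'].astype(float),dist(c))[0][:,0]
E
python3 - <<'E'
from h import *
for n in ['scene','top','wrist']:
    c=cap(n,n+'0'); print(n,c['k1'],c['mtx'].ravel(),ray(c,280,210))
print(arm.current_clock(), arm.current_orientation(), arm.pinch_z)
E
```

```text
pics
scene -0.040873212191496325 [382.15694485   0.         280.35592796   0.         382.15694485
 209.65990498   0.           0.           1.        ] (array([1269.64263726,  375.92745423,  625.23222406]), array([-0.80104726, -0.21453275, -0.55883866]))
top -0.051184837257163524 [443.44032409   0.         273.01797611   0.         443.44032409
 208.86220682   0.           0.           1.        ] (array([ 305.7358526 ,  154.72419368, 1371.05961512]), array([ 1.25757808e-01, -4.60064396e-04, -9.92189126e-01]))
wrist -0.08568736989884755 [342.28910016   0.         280.80134897   0.         342.28910016
 206.45061654   0.           0.           1.        ] (array([ 260.33384233, -461.79643952,  373.27486737]), array([-0.27851097, -0.10449992, -0.95479025]))
0.15 [-1.71631341  1.56964487  1.80106596] 18.700000000000003
```

View pics/scene0.png

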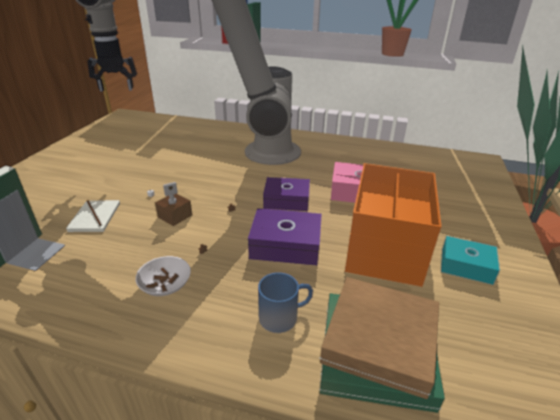

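View pics/top0.png

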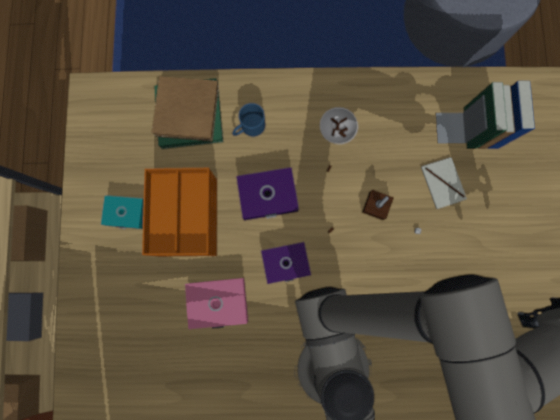

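View pics/wrist0.png

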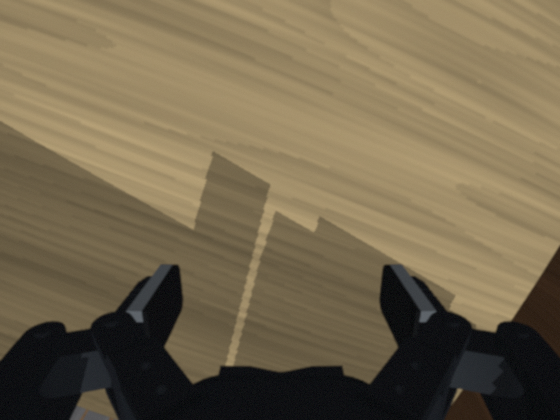

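Two boxes in the top view are purple: one at about (267,193) and a smaller one at about (286,262). The pink box (216,305) and the turquoise box (121,212) are ruled out by colour. The box at (267,193) is the larger purple one, so I take it as the dicebox. The key stand is at (378,204). Next I enlarge the crops to confirm.

```bash
python3 - <<'E'
from h import *
c=load('top0'); f=c['frame'][:,:,::-1]
a=cv2.resize(f[155:290,225:325],None,fx=4,fy=4,interpolation=cv2.INTER_CUBIC)
b=cv2.resize(f[180:230,350:400],(400,400),interpolation=cv2.INTER_CUBIC)
im=np.zeros((540,800,3),np.uint8); im[:,:400]=a; im[:400,400:]=b
cv2.imwrite('pics/crop0.png',im)
# size of both: purple mask
hsv=cv2.cvtColor(np.ascontiguousarray(f),cv2.COLOR_BGR2HSV)
m=cv2.inRange(hsv,(130,80,30),(155,255,255))
n,l,s,ce=cv2.connectedComponentsWithStats(m)
for i in range(1,n):
    if s[i,4]>200: print(s[i],ce[i])
for p,z in [((267,193),65),((286,262),45),((378,204),50)]: print(onz(c,*p,z))
E
```

```text
[ 237  168   61   52 2239] [267.05582849 193.2603841 ]
[ 262  243   48   40 1313] [285.32140137 262.55445545]
[522.86614262 192.33392108  65.        ]
[317.91132513 138.040636    45.        ]
[ 487.97557786 -140.62913773   50.        ]
```

View pics/crop0.png

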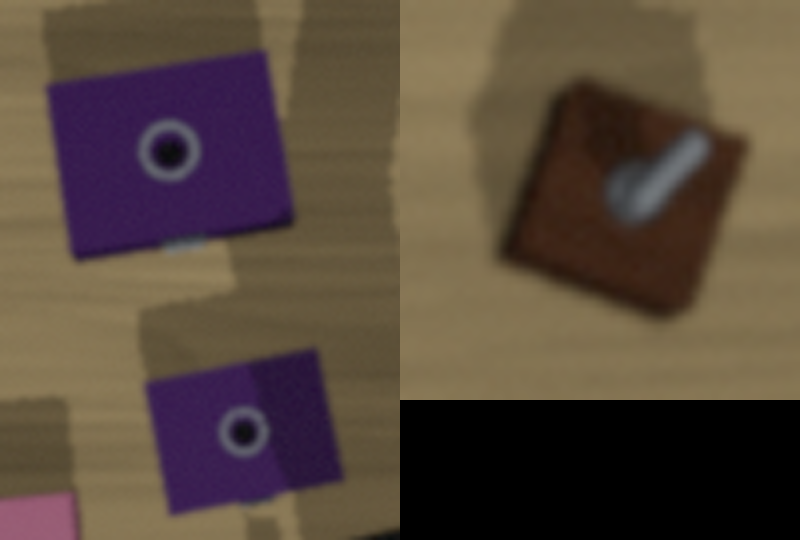

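The enlarged crop confirms it: the larger purple box (top-left of the crop, lock ring at about (267,193) in the full picture) is the dicebox, with its clip on the robot side. The key stands at about (379,204), with its bow running up and to the right. I now look at both closely with the wrist camera.

```bash
cat >> h.py <<'E'
from math import pi
def ori(a):  # tool down, jaw direction angle a in world
    return [0,pi/2,a-pi/2]
def best(pos,a):
    "choose of a, a+pi the one nearest"
    q0=np.array(arm.current_q()); r=[]
    for k in (-1,0,1,2):
        q=arm.inverse_kinematics(pos,ori(a+k*pi))
        if q is not None: r.append((abs(np.array(q)-q0).max(),a+k*pi,q))
    return r
E
python3 - <<'E'
from h import *
K=[485,-145]
for p,a in [((K[0],K[1],260),0.87),((523,192,260),0.9+.16)]:
    for r in best(p,a): print(p,r[0],r[1],np.round(r[2],2))
E
```

```text
(485, -145, 260) 1.9755477198776006 -2.271592653589793 [-0.44  0.27  1.47  0.    1.4   1.83]
(485, -145, 260) 1.166044933712193 0.87 [-0.44  0.27  1.47 -0.    1.4  -1.31]
(485, -145, 260) 1.9755477198776006 4.011592653589793 [-0.44  0.27  1.47  0.    1.4   1.83]
(485, -145, 260) 1.1660449337121928 7.153185307179586 [-0.44  0.27  1.47 -0.    1.4  -1.31]
(523, 192, 260) 2.4418354294893203 -2.081592653589793 [0.21 0.37 1.33 0.   1.44 2.3 ]
(523, 192, 260) 1.5552525513371636 1.06 [ 0.21  0.37  1.33 -0.    1.44 -0.85]
(523, 192, 260) 2.4418354294893203 4.201592653589794 [0.21 0.37 1.33 0.   1.44 2.3 ]
(523, 192, 260) 1.5552525513371636 7.343185307179587 [ 0.21  0.37  1.33 -0.    1.44 -0.85]
```

```bash
python3 - <<'E'
from h import *
def view(K,a,z,zt,f):
    zd=np.array([np.sin(a),-np.cos(a)]); s=(z+169-zt)*0.31-72
    p=np.array(K)-s*zd
    arm.move_to([p[0],p[1],z],ori(a)); arm.sleep(0.2)
    c=cap('wrist',f); print(f,arm.current_clock(),proj(c,[[*K,zt]]),arm.current_tool_pos())
view([485,-145],0.87,230,70,'wk')
view([523,192],1.06,200,65,'wb')
cap('scene','scene1');cap('top','top1')
E
python3 - <<'E'
import cv2,numpy as np
E
```

```text
wk 2.0583 [[281.84407708 210.91962338]] [ 461.9582415  -126.26288771  229.92192227]
wb 3.5667 [[281.92749456 210.30955575]] [503.96109607 201.90930187 200.17503739]
```

View pics/wk.png

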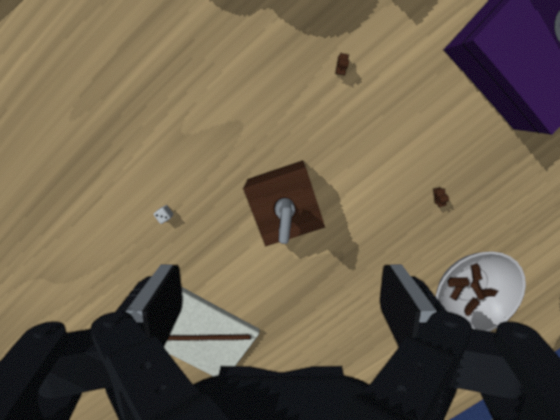

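View pics/wb.png

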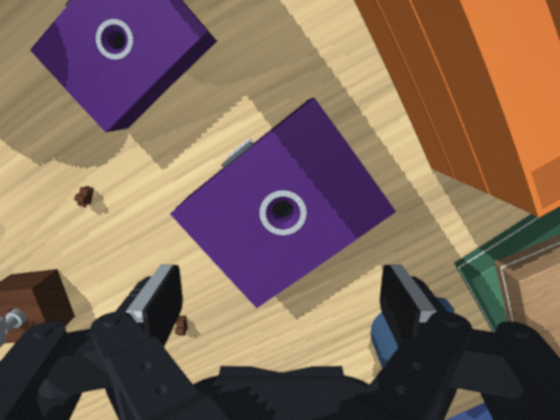

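The wk picture shows the key's barrel at (285,210) and the bow's top edge running to about (284,241). The wb picture shows the lock ring at (282,212) and the box corners at (172,213), (314,98), (396,211) and (258,307). Next I measure these precisely.

```bash
python3 - <<'E'
from h import *
c=load('wb')
P=[onz(c,*p,65)[:2] for p in [(172,213),(314,98),(396,211),(258,307)]]
P=np.array(P); print(P, P.mean(0)); 
for i in range(4): d=P[(i+1)%4]-P[i]; print(np.linalg.norm(d),np.arctan2(d[1],d[0]))
# ring: bright low-sat pixels
for f,roi in [('wb',(255,185,310,240)),('top0',(255,180,280,206)),('scene0',(274,216,300,236))]:
    c=load(f); x0,y0,x1,y1=roi; im=c['frame'][y0:y1,x0:x1].astype(int)
    m=(((im.max(2)-im.min(2))<60)&(im.min(2)>80)).astype(np.uint8)
    n,l,s,ce=cv2.connectedComponentsWithStats(m); k=1+s[1:,4].argmax()
    m=(l==k).astype(np.uint8)
    ct=max(cv2.findContours(m,cv2.RETR_EXTERNAL,cv2.CHAIN_APPROX_NONE)[0],key=len)
    e=cv2.fitEllipse(ct); u,v=e[0][0]+x0,e[0][1]+y0
    print(f,s[k],(u,v),e[1],onz(c,u,v,65))
for f,r in [('wk',(235,155,335,255)),('wb',(255,185,310,240))]:
    c=load(f); x0,y0,x1,y1=r
    cv2.imwrite('pics/z_'+f+'.png',cv2.resize(c['frame'][y0:y1,x0:x1,::-1],(600,600),interpolation=cv2.INTER_CUBIC))
c=load('scene0');cv2.imwrite('pics/z_sc.png',cv2.resize(c['frame'][170:230,145:205,::-1],(600,600),interpolation=cv2.INTER_CUBIC))
E
```

```text
[[474.62326198 100.42837977]
 [448.68074403 265.12164495]
 [576.26534858 285.31902143]
 [601.66306811 119.77490095]] [525.30810568 192.66098677]
166.7239809729734 1.7270327673877628
129.17339251592117 0.15700286685727405
167.48104365279988 -1.4185636763529108
128.50447549686186 -2.990466706448851
wb [  4   5  48  46 941] (282.5042190551758, 212.33725929260254) (45.43704605102539, 47.63020706176758) [524.99240263 191.50053686  65.        ]
top0 [ 5  5 15 15 72] (266.81711196899414, 192.07177829742432) (13.671788215637207, 13.747712135314941) [525.68067645 192.85900033  65.        ]
scene0 [  3   3  20  13 153] (286.0490436553955, 224.7932825088501) (12.261893272399902, 19.101516723632812) [525.45389097 192.92742084  65.        ]
```

View pics/z_wk.png

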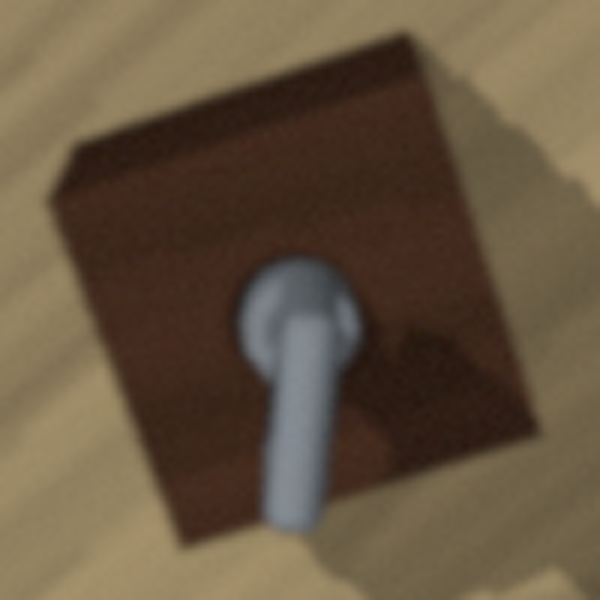

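View pics/z_wb.png

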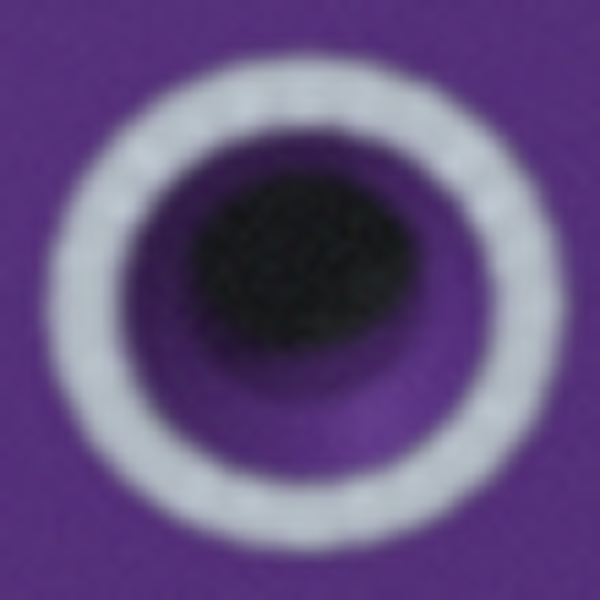

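View pics/z_sc.png

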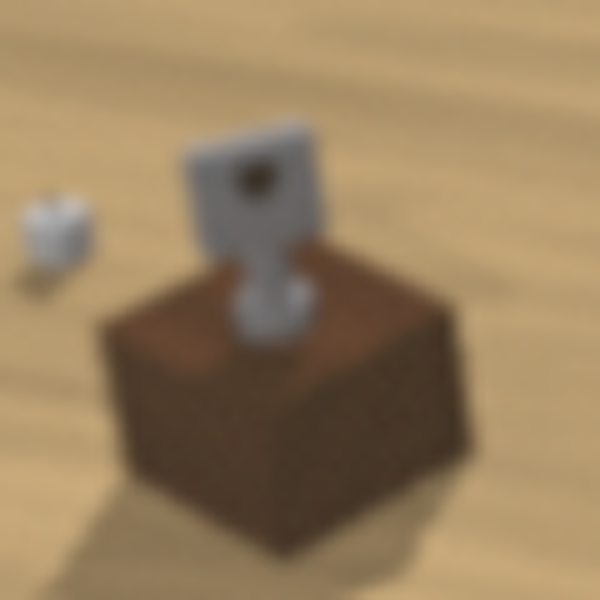

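```bash
python3 - <<'E'
from h import *
c=load('wk')
f=lambda x,y:((x+.5)/6-.5+235,(y+.5)/6-.5+155)
P=np.array([onz(c,*f(*p),50)[:2] for p in [(52,203),(414,76),(540,432),(183,547)]]); print(P,P.mean(0))
for i in range(4): d=P[(i+1)%4]-P[i]; print(np.linalg.norm(d),np.arctan2(d[1],d[0]))
for z in (107,):
    a=onz(c,*f(307,316),z);b=onz(c,*f(292,532),z);d=b-a;print(a,b,(a+b)/2,np.linalg.norm(d),np.arctan2(d[1],d[0]))
# barrel circle top z=56 ellipse in crop centre ~ (302,318)
print(onz(c,*f(301,318),56))
# scene: hole/bow in crop10x
s=load('scene0'); g=lambda x,y:((x+.5)/10-.5+145,(y+.5)/10-.5+170)
for K in [(484,-144),(486,-144),(484,-146),(486,-142)]:
  pr=proj(s,[[*K,107],[*K,56]]); print(K,(pr-[145,170])*10+5)
for K in [(484,-144),(486,-144),(484,-146)]:
  pr=proj(c,[[*K,107],[*K,50]]); print(K,(pr-[235,155])*6+2.5)
for q in [(250,140),]: print(onz(s,*g(*q),107))
c=load('wb')
E
```

```text
[[ 444.76524603 -163.97017568]
 [ 468.22867687 -101.45129489]
 [ 533.37996827 -125.01931895]
 [ 508.66567002 -189.07127081]] [ 488.7598903  -144.87801508]
66.77681515707435 1.2117613386024089
69.28306091097993 -0.34709775296484424
68.65456339753936 -1.939043228178779
68.65369008799439 2.7672948674565854
[ 475.72471867 -132.77844135  107.        ] [ 500.78962632 -156.7738196   107.        ] [ 488.25717249 -144.77613048  107.        ] 34.69910334690164 -0.763601306700867
[ 487.53468528 -143.09726246   56.        ]
(484, -144) [[255.44034358 125.89976861]
 [281.57105863 285.43510905]]
(486, -144) [[251.75066585 129.42642508]
 [278.02156462 289.10760397]]
(484, -146) [[248.83067416 124.81590753]
 [275.122994   284.30861933]]
(486, -142) [[258.37506023 130.51461155]
 [284.48360012 290.23843444]]
(484, -144) [[285.14688263 402.3124071 ]
 [283.87967148 296.77340574]]
(486, -144) [[293.69853967 411.89488009]
 [291.15155165 305.04954236]]
(484, -146) [[274.99797019 410.41095978]
 [275.25356961 303.76696437]]
[ 491.42384441 -141.34904896  107.        ]
```

```bash
python3 - <<'E'
from h import *
a=0.807
arm.move_to([488.4,-144.6,150],ori(a)); arm.sleep(0.2)
c=cap('wrist','wk2'); print(arm.current_clock(),arm.current_tool_pos(),arm.current_contact_force())
K=(488.4,-144.6); d=np.array([np.cos(a-pi/2),np.sin(a-pi/2)])*18
print(proj(c,[[K[0]-d[0],K[1]-d[1],107],[K[0]+d[0],K[1]+d[1],107],[*K,50]]))
im=c['frame'][:,:,::-1]; cv2.imwrite('pics/wk2z.png',cv2.resize(im[150:350,180:380],(800,800),interpolation=cv2.INTER_CUBIC)[100:700])
E
```

```text
5.2417 [ 488.72862319 -143.80345188  150.10897101] [-0.43802669  0.51127685  0.70063372]
[[280.07432371 194.70707725]
 [279.95974349 246.57473098]
 [280.13490139 198.39811567]]
```

View pics/wk2.png

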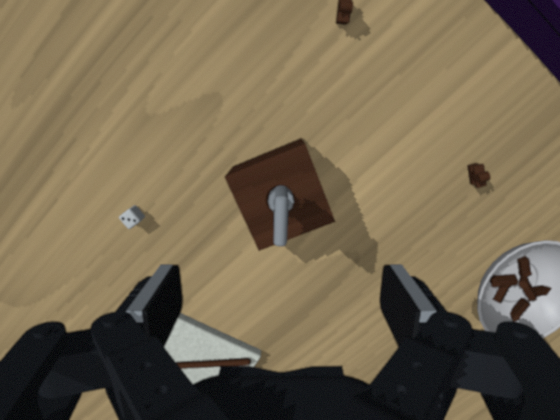

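View pics/wk2z.png

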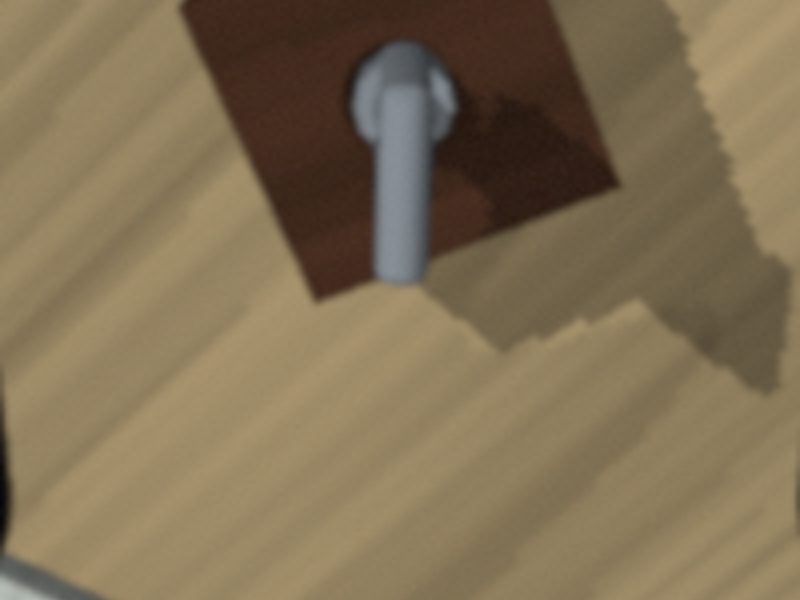

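The wk2 picture shows the bow's top edge from (281.2,195.7) to (280,245.5), within about 0.5 px of my prediction and about 0.025 rad rotated. I refine for that and grasp.

```bash
python3 - <<'E'
from h import *
c=load('wk2')
p=onz(c,281.2,195.7,107);q=onz(c,280.0,245.5,107);d=q-p;m=(p+q)/2
ang=np.arctan2(d[1],d[0]);print(m,np.linalg.norm(d),ang, onz(c,281.1,198.9,50))
a=ang+pi/2; K=(m[:2]+onz(c,281.1,198.9,50)[:2])/2; K=0.7*m[:2]+0.3*onz(c,281.1,198.9,50)[:2]
print(K,a)
print(arm.current_tool_pos(),arm.current_tool_pos())
arm.move_l([K[0],K[1],71.5],ori(a),max_speed=100)
arm.sleep(0.3)
print(arm.current_clock(),arm.current_tool_pos(),arm.current_orientation(),arm.current_contact_force(),arm.current_contact_force())
cap('wrist','wk3')
arm.close_gripper(30)
arm.sleep(0.3)
print(arm.current_finger_gap(),arm.current_tool_pos(),arm.current_contact_force(),arm.current_moment(),arm.current_clock())
cap('wrist','wk4')
E
```

```text
[ 488.61379906 -144.28593477  107.        ] 34.56834622818897 -0.7840038273849737 [ 489.25064016 -144.32260591   50.        ]
[ 488.80485139 -144.29693611] 0.7867924994099229
[ 488.72862319 -143.80345188  150.10897101] [ 488.72862319 -143.80345188  150.10897101]
6.475 [ 489.00632079 -144.3992425    71.89491549] [ 0.31920007  1.56998187 -0.46477426] [ 0.13953358 -0.13157649  0.92398649] [ 0.13953358 -0.13157649  0.92398649]
0.09241110396705378 [ 488.83664494 -144.27306328   71.57213566] [-0.33269791  0.01955995  2.43637391] [ 0.02789608  0.01658601 -0.01688441] 7.5083
```

View pics/wk4.png

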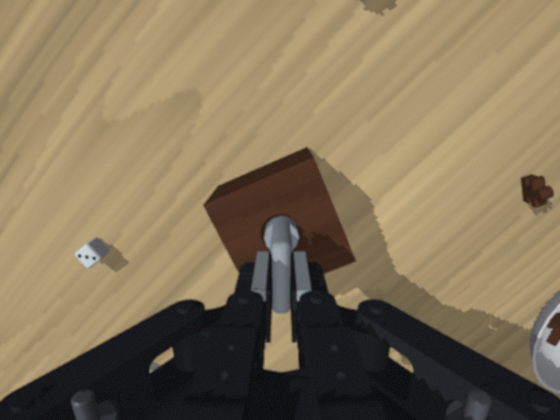

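The key is gripped: opening about 8 mm, forces near zero, tool centred on the bow. Next I lift it and carry it over the lock.

```bash
cat >> h.py <<'E'
def st(tag=''):
    print(tag,'t%.2f'%arm.current_clock(),'p',np.round(arm.current_tool_pos(),2),'F',np.round(arm.current_contact_force(),2),'M',np.round(arm.current_moment(),3),'gap %.3f'%arm.current_finger_gap())
L=np.array([525.4,192.5]); BY=1.727
E
python3 - <<'E'
from h import *
arm.move_l([488.8,-144.3,170],max_speed=120); st('lift')
a=0.45
arm.move_to([L[0],L[1],150],ori(a)); arm.sleep(0.3); st('over')
c=cap('wrist','wl'); cap('scene','sl')
arm.move_l([L[0],L[1],134],max_speed=60); arm.sleep(0.3); st('pre')
c=cap('wrist','wl2')
im=c['frame'][:,:,::-1]; cv2.imwrite('pics/wl2z.png',cv2.resize(im[180:330,180:380],(800,600),interpolation=cv2.INTER_CUBIC))
c=cap('scene','sl2')
im=c['frame'][:,:,::-1]; cv2.imwrite('pics/sl2z.png',cv2.resize(im[130:260,220:350],(600,600),interpolation=cv2.INTER_CUBIC))
E
```

```text
lift t8.53 p [ 488.28 -144.06  169.2 ] F [ 0.5   0.01 -0.88] M [0.042 0.012 0.068] gap 0.095
over t10.12 p [525.67 191.74 150.1 ] F [ 0.61 -0.01 -0.15] M [-0.011 -0.041 -0.006] gap 0.094
pre t10.93 p [525.54 192.55 134.24] F [-0.15  0.15 -0.27] M [-0.017  0.027  0.008] gap 0.093
```

View pics/wl2z.png

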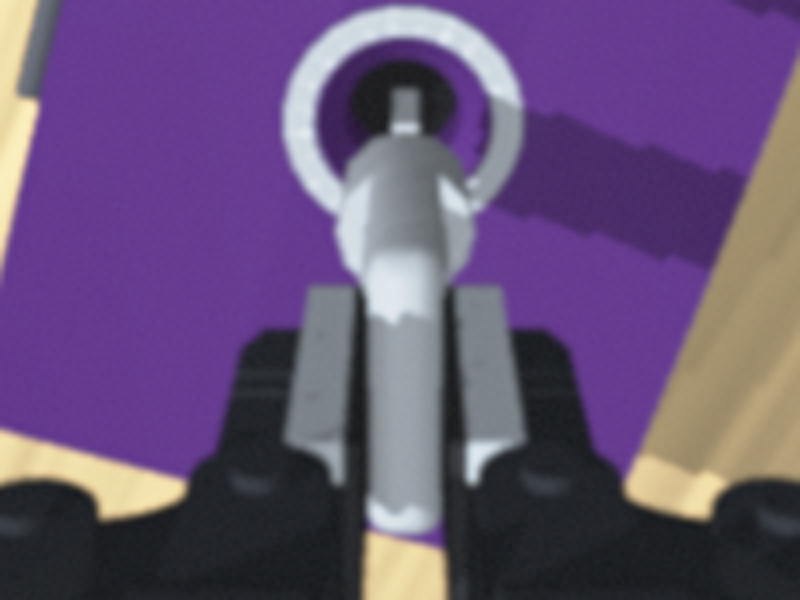

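View pics/sl2z.png

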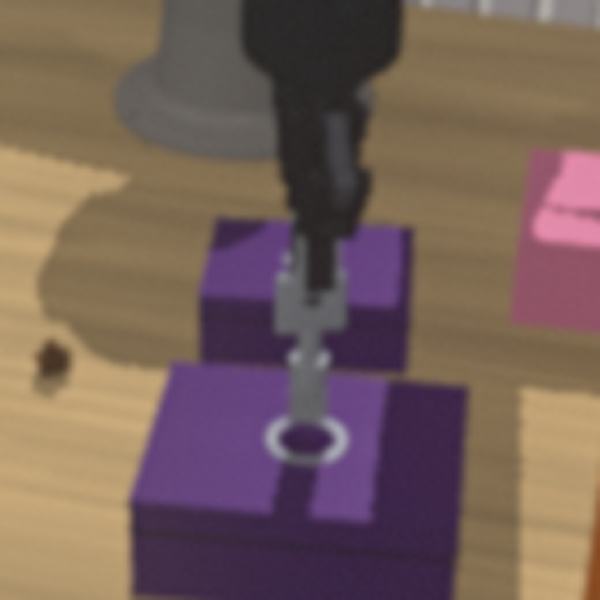

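The blade is centred over the ring: columns 405 and 403 in the 4x crop, and aligned in the scene view too. I lower it by feel.

```bash
python3 - <<'E'
from h import *
r=arm.move_l([L[0],L[1],118],max_speed=40,threshold=5); st(r)
if not r:
    r=arm.move_l([L[0],L[1],104],max_speed=30,threshold=5); st(r)
if not r:
    r=arm.move_l([L[0],L[1],97.5],max_speed=20,threshold=5); arm.sleep(.2); st(r)
E
```

```text
False t11.58 p [525.33 192.47 117.75] F [ 0.47 -0.01 -1.34] M [0.009 0.07  0.003] gap 0.088
False t12.20 p [525.41 192.48 103.92] F [-1.   -0.22 -0.82] M [-0.036 -0.033 -0.01 ] gap 0.090
False t12.88 p [525.47 192.5   97.58] F [-0.21  0.25 -0.81] M [-0.015 -0.011  0.012] gap 0.087
```

```bash
cat >> h.py <<'E'
def fz(n=6):
    v=[]
    for _ in range(n):
        v.append(np.r_[arm.current_contact_force(),arm.current_moment()]); arm.sleep(0.02)
    return np.mean(v,0)
E
python3 - <<'E'
from h import *
b=fz(); print(np.round(b,3))
for z in np.arange(96,92.4,-0.5):
    r=arm.move_l([L[0],L[1],z],max_speed=15); arm.sleep(.03); f=fz(3); print(z,r,'%.2f'%arm.current_tool_pos()[2],np.round(f,2),arm.current_clock())
    if f[2]-b[2]>4.5: break
E
```

```text
[ 0.035  0.034 -0.811 -0.001 -0.012  0.006]
96.0 False 95.95 [ 0.05  0.25 -1.47 -0.02  0.    0.02] 13.3083
95.5 False 95.60 [ 0.01 -0.46  0.11  0.03  0.01  0.01] 13.6417
95.0 False 95.15 [0.29 0.11 1.5  0.01 0.02 0.01] 13.975
94.5 False 94.61 [ 0.31  0.3   2.46  0.03 -0.01 -0.02] 14.3083
94.0 False 94.13 [-0.21 -0.29  3.03  0.01 -0.    0.02] 14.6417
93.5 False 93.62 [-0.28  0.66  4.42  0.01 -0.03 -0.01] 14.975
```

The tip is on the face at TCP z of about 95.4, pressing about 5 N. Now I sweep the key lightly.

```bash
python3 - <<'E'
from h import *
for a in np.arange(0.50,1.72,0.05):
    arm.move_l([L[0],L[1],93.5],ori(a),max_speed=40); f=fz(3)
    print('%.2f'%a,'q6 %.3f'%arm.current_q()[5],np.round(f,2),'%.2f'%arm.current_clock())
    if f[2]<2.0 or abs(f[5])>0.05: break
E
```

```text
0.50 q6 -0.284 [-0.23  0.18  4.06  0.02 -0.01  0.02] 15.28
0.55 q6 -0.334 [ 0.12 -0.7   4.01  0.02  0.    0.02] 15.57
0.60 q6 -0.384 [ 0.28 -0.28  4.15 -0.01 -0.01  0.01] 15.88
0.65 q6 -0.434 [-0.01  0.05  4.19 -0.03 -0.01 -0.01] 16.18
0.70 q6 -0.484 [-0.39 -0.69  5.02 -0.02  0.02 -0.  ] 16.48
0.75 q6 -0.534 [-0.29  0.61  4.17 -0.03  0.04  0.02] 16.77
0.80 q6 -0.584 [ 0.2   0.42  4.28 -0.    0.02 -0.  ] 17.07
0.85 q6 -0.634 [ 0.02 -0.09  4.21 -0.02 -0.    0.02] 17.38
0.90 q6 -0.684 [-0.17 -0.09  4.2  -0.01  0.02 -0.01] 17.68
0.95 q6 -0.734 [ 0.43 -0.2   4.45 -0.01 -0.   -0.01] 17.98
1.00 q6 -0.784 [ 0.3  -0.21  4.03 -0.02  0.   -0.02] 18.27
1.05 q6 -0.834 [-0.11 -0.37  4.44 -0.05  0.02 -0.  ] 18.57
1.10 q6 -0.884 [-0.29 -0.08  4.04 -0.07  0.05 -0.01] 18.88
1.15 q6 -0.934 [ 0.02  0.29  4.39 -0.06  0.03 -0.02] 19.18
1.20 q6 -0.984 [ 0.36 -0.7   4.13 -0.14  0.07 -0.04] 19.48
1.25 q6 -1.034 [-0.44 -1.05  3.84 -0.17  0.   -0.02] 19.77
1.30 q6 -1.084 [ 0.41 -1.57  3.68 -0.21  0.03  0.  ] 20.07
1.35 q6 -1.134 [ 0.09 -1.11  3.59 -0.2   0.02 -0.02] 20.38
1.40 q6 -1.184 [ 0.44 -0.51 -0.45 -0.18 -0.02  0.  ] 20.68
```

It dropped at a≈1.40: the vertical force fell from 3.6 to −0.5 N. I ease off the slight −y side load and push home gently.

```bash
python3 - <<'E'
from h import *
x,y=L[0],L[1]-0.4; a=1.43
for z in [93.2,92.5,91.5,90,88,86,84,83,82.3,81.8,81.4]:
    r=arm.move_l([x,y,z],ori(a),max_speed=20,threshold=12); f=fz(3)
    print(z,r,'%.2f'%arm.current_tool_pos()[2],np.round(f,2),'%.2f'%arm.current_clock())
    if r or f[2]>6: break
    if abs(f[5])>0.04: a+=0.02*np.sign(f[5]); print('a',a)
E
```

```text
93.2 False 92.92 [-0.28  0.41 -1.01 -0.11  0.03  0.02] 20.98
92.5 False 92.42 [ 0.1  -0.   -1.65 -0.04  0.07 -0.02] 21.27
91.5 False 91.45 [-0.16 -0.21 -1.22 -0.09  0.06  0.  ] 21.57
90 False 89.91 [ 0.28  0.12 -1.39 -0.07  0.06  0.01] 21.88
88 False 87.88 [-0.07 -0.48 -1.48 -0.08  0.07 -0.  ] 22.18
86 False 85.89 [-0.26 -0.53 -1.09 -0.1   0.07  0.  ] 22.48
84 False 83.90 [-0.67 -0.26 -1.31 -0.11  0.06  0.  ] 22.77
83 False 82.94 [-0.55 -0.5  -1.41 -0.07  0.09 -0.03] 23.07
82.3 False 82.26 [-0.51 -0.97 -1.01 -0.09  0.08 -0.01] 23.38
81.8 False 81.77 [ 0.02 -0.39 -0.55 -0.11  0.07  0.01] 23.68
81.4 False 81.49 [-0.28 -0.11  0.7  -0.15  0.11  0.03] 23.98
```

It is home: contact begins at TCP z≈81.5, against 81.4 expected. Now I turn it clockwise, watching the moment.

```bash
python3 - <<'E'
from h import *
x,y,z=L[0],L[1]-0.4,81.3
A=list(np.arange(1.36,0.30,-0.07))+list(np.arange(0.30,-0.03,-0.03))
for a in A:
    arm.move_l([x,y,z],ori(a),max_speed=40); f=fz(3)
    print('%.2f'%a,'%.2f'%arm.current_tool_pos()[2],np.round(f,2),'gap %.3f'%arm.current_finger_gap(),'%.2f'%arm.current_clock())
    if abs(f[5])>0.17 or abs(f[:3]).max()>10: print('stop');break
E
```

```text
1.36 81.40 [-0.87 -0.86  0.34 -0.2   0.15  0.01] gap 0.092 24.27
1.29 81.34 [-0.8  -1.05  1.   -0.2   0.18  0.04] gap 0.095 24.57
1.22 81.33 [-1.19 -0.81  1.08 -0.2   0.14  0.03] gap 0.090 24.88
1.15 81.30 [-0.68 -1.09  1.25 -0.16  0.15  0.01] gap 0.092 25.18
1.08 81.32 [-0.64 -0.6   1.28 -0.1   0.13  0.04] gap 0.093 25.48
1.01 81.32 [ 0.17 -0.1   1.18 -0.12  0.11  0.02] gap 0.091 25.77
0.94 81.31 [-0.33 -0.82  0.69 -0.11  0.06 -0.01] gap 0.091 26.07
0.87 81.32 [-0.11 -0.75  0.92 -0.11  0.06  0.04] gap 0.090 26.38
0.80 81.31 [-0.49 -0.89  0.79 -0.11  0.05  0.06] gap 0.089 26.68
0.73 81.33 [-0.38 -0.56  0.72 -0.06  0.05  0.01] gap 0.094 26.98
0.66 81.31 [ 0.09 -0.82  1.14 -0.08  0.05  0.06] gap 0.095 27.27
0.59 81.31 [-0.07  0.22  0.22 -0.05  0.02  0.04] gap 0.089 27.57
0.52 81.29 [-0.18 -0.68  1.   -0.05  0.    0.03] gap 0.089 27.88
0.45 81.31 [-0.34 -0.64  0.61 -0.04 -0.01  0.02] gap 0.092 28.18
0.38 81.30 [ 0.17 -0.29  1.03 -0.06 -0.04  0.02] gap 0.093 28.48
0.31 81.32 [-0.02 -0.03  0.87 -0.01 -0.05  0.05] gap 0.092 28.77
0.30 81.29 [ 0.34 -0.29  1.13 -0.04 -0.05  0.11] gap 0.086 29.07
0.27 81.31 [ 0.01 -0.1   0.72 -0.01 -0.07  0.07] gap 0.088 29.38
0.24 81.31 [ 0.68 -0.18  0.99 -0.02 -0.06  0.07] gap 0.093 29.68
0.21 81.32 [ 0.8   0.04  0.71 -0.03 -0.09  0.06] gap 0.093 29.98
0.18 81.29 [ 0.68  0.31  0.97 -0.03 -0.1   0.04] gap 0.091 30.27
0.15 81.31 [ 0.86  0.26  1.58 -0.01 -0.06  0.05] gap 0.092 30.57
0.12 81.34 [ 0.56  0.68  1.23 -0.03 -0.08  0.04] gap 0.090 30.88
0.09 81.29 [ 0.32 -0.01  0.99  0.01 -0.06  0.07] gap 0.093 31.18
0.06 81.31 [ 0.73  0.37  0.61  0.02 -0.09  0.04] gap 0.089 31.48
0.03 81.31 [ 0.97 -0.31  0.88 -0.   -0.13  0.12] gap 0.091 31.77
0.00 81.28 [ 0.64  0.06  1.11  0.03 -0.11  0.29] gap 0.094 32.08
stop
```

The stop is felt: the moment rises to 0.29 N·m at a≈0.00. I ease back within the keyway's slack towards parallel, then check.

```bash
python3 - <<'E'
from h import *
x,y,z=L[0],L[1]-0.4,81.3
arm.move_l([x,y,z],ori(0.09),max_speed=30); arm.sleep(.2); print(np.round(fz(),2)); st()
c=cap('wrist','we'); im=c['frame'][:,:,::-1]; cv2.imwrite('pics/wez.png',cv2.resize(im[130:380,120:440],(768,600),interpolation=cv2.INTER_CUBIC))
E
```

```text
[ 0.28 -0.01  0.96 -0.   -0.02  0.  ]
 t32.62 p [525.34 192.1   81.27] F [-0.1  -0.2   1.58] M [ 0.03  -0.018  0.025] gap 0.093
```

View pics/wez.png

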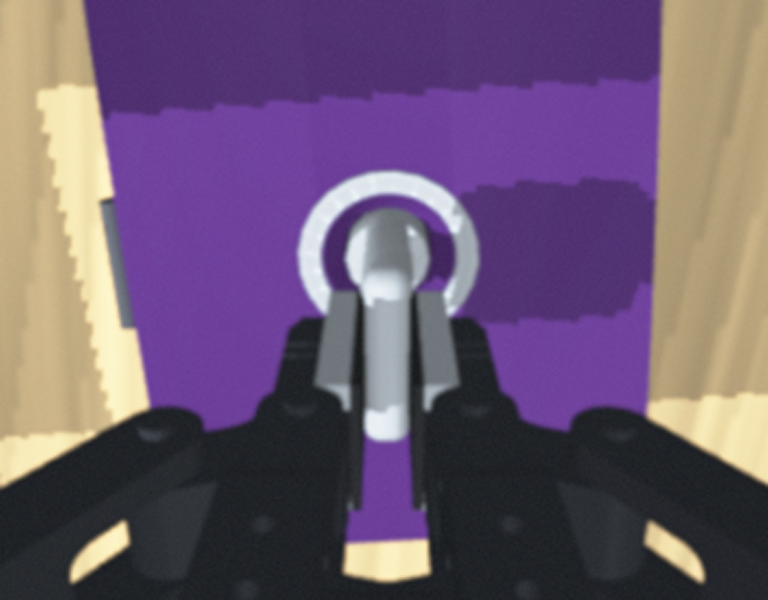

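The wez picture shows the barrel down in the ring at crop (388,250), the bow close to parallel with the long side, and no load on the tool. I release and retreat.

```bash
python3 - <<'E'
from h import *
arm.ungrasp(); arm.sleep(.2); st('open')
arm.move_l([L[0],L[1]-.4,190],max_speed=120); arm.sleep(.3); st('up')
c=cap('wrist','wf'); im=c['frame'][:,:,::-1]; cv2.imwrite('pics/wfz.png',cv2.resize(im[100:350,120:440],(768,600),interpolation=cv2.INTER_CUBIC))
print(proj(c,[[*L,65],[*L,117]])); cap('scene','sf')
E
```

```text
open t33.61 p [525.39 192.1   81.3 ] F [-0.17  0.48 -0.57] M [-0.065  0.009 -0.014] gap 1.000
up t34.97 p [525.24 192.06 189.55] F [-0.26 -0.77  0.26] M [-0.004 -0.005  0.007] gap 0.996
[[281.82510136 189.80336693]
 [281.90216999 206.66394109]]
```

View pics/wfz.png

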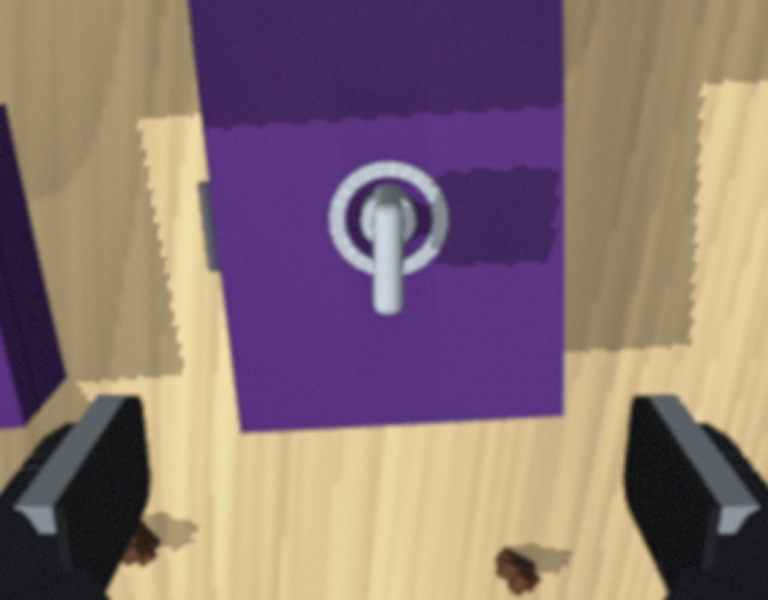

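View pics/sf.png

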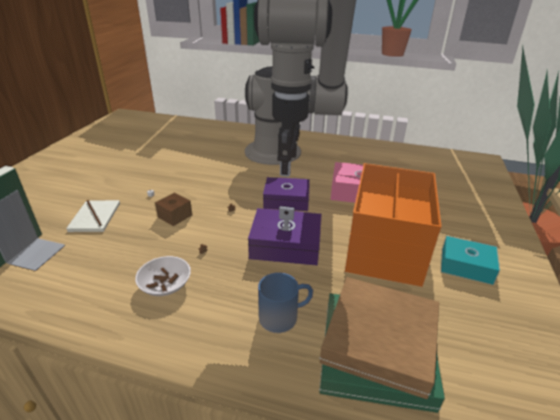

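The key stands released in the lock, bow at crop (388,260), and the bystanders look undisturbed. One numeric check of angle and position before handing in.

```bash
python3 - <<'E'
from h import *
c=load('wf'); f=lambda x,y:((x+.5)/2.4-.5+120,(y+.5)/2.4-.5+100)
p=onz(c,*f(388,201),117);q=onz(c,*f(387.5,315),117);d=p-q
print((p+q)/2,np.linalg.norm(d),(np.arctan2(d[1],d[0])-BY+pi/2)%pi-pi/2)
arm.close_job(); print(arm.current_clock())
E
```

```text
[525.00776665 191.66102694 117.        ] 36.63714370441296 -0.06901562787707949
the job is handed in; nothing more can be done
the job is handed in; nothing more can be done
```

The key is in the lock on the larger purple dice box, pushed fully home, turned clockwise to its stop and released. I handed the job in at about 35 s of the 64 s. `close_job` gives no verdict, so success rests on my own checks below.

- **Finding the keyway:** pressing with about 5 N and sweeping counter-clockwise only (no back-and-forth was needed), I felt the key drop at about 1.24 rad from the box's y axis.
- **Pushing home:** it slid down without resistance and met the floor at the expected height.
- **Turning to the stop:** the highest moment I read was 0.29 N·m, at the stop. I then eased back about 0.09 rad to take the load off.

**Last checks:**
- **Position:** the bow is about 0.9 mm from my measured lock centre, within the 2 mm calibration. Assuming the expected home height, the bow's top edge measures 36.6 mm against the 36 mm given.
- **Angle:** the bow is 0.07 rad off the box's long side (limit 0.2).
- **Robot:** the gripper is open and clear above the key, with the force reading near zero.
- **Bystanders:** they look unmoved in the last scene picture; I did not measure them.

No check failed. The tool position readings differed from the commanded ones by up to 0.9 mm just after moves, but it made no difference to the result.

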